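# Clear a broken sample plate off the reader and refocus it

## Robot

A 6-joint arm with a two-finger parallel gripper is mounted at the origin on the work surface. World frame = base frame: x ahead of the robot, y to its left, z up, the work surface at z = 0. Lengths are in m, angles in rad, forces in N, time in s.
With the tool pointing down it reaches from about 0.35 to 0.775 m from the base axis. Payload 5.5 kg.
Tool frame: the origin (TCP) lies midway between the tips of the shut fingers; the grasp point (between the pads) lies 19 mm behind it; z points along the fingers, y is the line along which they close (so a half turn about z gives the same grasp; the last joint's range is limited). The gripper opens to 85 mm and grips with 20 to 120 N. Pads are 22 mm wide; open, the fingers measure 114 mm over their backs; the gripper's body (76 mm by 85 mm) begins 54 mm behind the grasp point. The pads swing forward as they close: fully open they stand 13 mm farther back than shut.
Start: joints at [-1.423, 0.313, 0.046, 1.304, 0, 1.431], TCP at [0.163, -0.551, 0.231] pointing down, gripper open.
Joint ranges: [-2.76, 2.76], [-0.86, 1.69], [-1.03, 1.26], [-2.2, 2.34], [-1.47, 1.5], [-3.14, 3.14]. Speed limits (rad/s): [2.57, 2.57, 3.14, 3.14, 3.14, 3.14].

## Interface

Orientations are given as a unit quaternion [w, x, y, z].
In Python, from workcell import get_state, read_camera, camera_info, hand_in, recognise gives the robot as it stands.
- The arm moves only by the tool arm_command, never from a script. Its argument "moves" is one flat list of numbers, 7 for each row, row after row: the opening, from -1 (shut) to 1 (fully open), then the shift along the tool's x, y, z in mm, then the turn, a rotation vector about the tool's x, y, z in rad. A call has 1 to 8 rows; each row shifts and turns the commanded pose from where the row before left it, along the tool's axes as they then stand; what a row does not reach is not made up. A row lasts 1/8 s, in which the tool goes at most 62.5 mm and 10.7 degrees, less where a joint would pass 70% of its speed; a pose out of reach is approached as far as the arm can. A call with a gripper value outside its range is refused whole. The fingers move at their own pace and stop on an object; "newtons" is the grip in N (left out, the last holds). Time passes only in rows, so rows that do not move let the fingers close. It gives the time, the measured TCP pose, the force, the opening and the grip force at its end, in the units of the state.
- get_state(): the state, without advancing time (a new reading comes with each control period).
- read_camera(name): name is "scene" or "top"; returns (picture, depth): 420x560x3 uint8, blue, green, red; 420x560 float32, m along the optical axis (not along the pixel's ray), 0 where there is no reading.
- camera_info(name): a dict with "fovy" (degrees; the focal length in pixels is half the picture's height over the tangent of half this angle, whatever the lens; pixels are square), "cx", "cy" (the principal point, pixels), "eye" and "orientation" of the camera in the world. Camera axes: x right, y down, z forward; pixel columns grow to the right and rows downward; lengths in m; the calibration is good to about 2 mm. A picture is of the moment at which its call begins. camera_info takes no time and is no camera call.
- hand_in(): hands the job in; it is judged then, once.
Trained networks look in the newest picture that a camera, given by its name, has taken for a name from the list of things; names that differ only in an ending like _2 or _b are one class to them, and where a whole thing is asked for, a point or a joint stands for the part that bears it (a point fixed in the world has none). Each returns a list of dicts, best first, with "confidence" (0 to 1); they miss things now and then, are a little off and sometimes report something else, mostly with a low value. They report only what shows in the picture. A call takes as long as a camera call. They do not tell look-alikes from the thing itself.
- recognise(camera, label): "point" ([column, row] in pixels, amid what is visible of it).
The state is a dict: "clock": time; "joint_pos": joint angles; "qvel": joint speeds; "tau": joint torques, N m; "tcp_pos": TCP position; "orientation": TCP orientation; "wrist_force": force on the tool from outside, world axes, zero at the start; "ft_torque": the same for the moment, N m; "finger_gap": finger opening in m; "grip_force": force on a finger pad.
Only numpy, scipy, OpenCV 4.12 (cv2) and the standard library are available. Lean on these libraries where they do the work, as an engineer would, in place of code of your own. Each camera call takes 0.05 s, during which the arm holds its last target. There are 200 camera calls.

## Task

A sample plate has broken on the deck of the plate reader. Using the scraper block, sweep all three broken pieces off the deck's open end into the reader's catch trough, without touching the pieces with the gripper; then put the scraper back on its rest pad, flat and lengthwise as it lay, and after that turn the focus knob so that its pointer stands at the long index line. Do not disturb the specimen cup or the wash bottle.

Things in the scene. Friction and masses are not known exactly. Their poses are not given: they have to be found in the camera images.
- reader: Plate reader, a fixed low white and grey instrument, 260 mm (its x) by 410 mm (its y). Origin: on the table under the centre of its deck. The deck fills y = -100 to 100 mm; beyond it at +y is the console (top 73 mm above the table, y = 100 to 210 mm) with the focus knob, at -y the catch trough.
- deck (a point): Centre of the deck, a flat dark steel surface 65 mm above the table, 220 mm (reader's x) by 200 mm (y). Rims 8 mm high close it along both x sides (20 mm wide) and at the console (y = +100 mm). At y = -100 mm there is no rim: it drops into the trough.
- trough (a point): Centre of the floor of the open catch trough at the reader's -y end. Inside: 244 mm (reader's x) by 92 mm (y = -192 to -100 mm); floor 15 mm, outer walls' top 80 mm above the table.
- scraper: Scraper block: a grey plastic blade block 130 mm (its x) by 26 mm (its y) by 20 mm tall, and on it an upright wooden grip 100 mm (x) by 24 mm (y), from 20 to 76 mm above the underside. 180 g. Origin: centre of the underside, z up. It starts on the rest pad, lengthwise.
- rest: Rest pad: fixed black rubber pad 170 mm (its x) by 80 mm (its y), 4 mm thick, on the table to the left or the right of the reader. Origin: centre of its underside; its top is at z = 4 mm.
- shard_a: Flat broken piece of a white plastic sample plate, L-shaped, about 60 by 33 mm, 7 mm thick, lying flat on the reader's deck. Origin: about the middle of its underside; z up as built.
- shard_b: Flat broken piece of a white plastic sample plate, blunt-ended strip with a pointed end, about 56 by 26 mm, 7 mm thick, lying flat on the reader's deck. Origin: about the middle of its underside; z up as built.
- shard_c: Flat broken piece of a white plastic sample plate, bent, about 62 by 30 mm, 7 mm thick, lying flat on the reader's deck. Origin: about the middle of its underside; z up as built.
- focus (a joint): Angle of the focus knob on the reader's console: 0 when the pointer points to the reader's -x; it grows clockwise seen from above, up to 2.4 rad. The pointer stands at the long index line (pointing to the reader's +y) at 1.57 rad. Short thin ticks stand every 22.5 degrees on both sides of it.
- focus_grip (a point): On the focus knob's upright axis, 97 mm above the table, at the middle height of its grip bar. The bar is 62 mm long and 14 mm thick, from 81 to 107 mm above the table, on a disc of 66 mm diameter; a white line on top, along the pointer half of the bar, shows the pointer.
- index_mark (a point): Middle of the long index line on the console's top, 41 mm from the knob's axis towards the reader's +y.
- cup: Specimen cup with a blue lid, 62 mm across, 75 mm tall, loose, at the far right beyond the trough: leave it alone. Origin: centre of the underside.
- wash_bottle: White wash bottle, 68 mm across, 170 mm tall, loose, at the far left beyond the console: leave it alone. Origin: centre of the underside.
There are look-alikes about, which are no part of the job. What is shaped like the scraper but red is not meant.

How it is judged:
On the way, in this order (a step that is already met when the one before it is completed fails the run):
1. All three pieces are in the catch trough while the gripper holds the scraper (y of shard_a in the frame of reader between -0.2 and -0.1 m and x of shard_a in the frame of reader between -0.13 and 0.13 m and z of each of shard_a, shard_b, shard_c in the frame of reader below 0.055 m and y of shard_b in the frame of reader between -0.2 and -0.1 m and x of shard_b in the frame of reader between -0.13 and 0.13 m and y of shard_c in the frame of reader between -0.2 and -0.1 m and x of shard_c in the frame of reader between -0.13 and 0.13 m and contact force between the fingers and scraper above 0.5 N), for 0.2 s.
2. The scraper is let go, flat and lengthwise on its rest pad (x of scraper in the frame of rest between -0.025 and 0.025 m and y of scraper in the frame of rest between -0.028 and 0.028 m and z of scraper in the frame of rest below 0.009 m and angle between scraper's own z axis and vertical below 0.1 rad and angle between the x axis of scraper and the x axis of rest, either way round below 0.25 rad and contact force between the fingers and scraper below 0.1 N and linear speed of scraper below 0.02 m/s), for 0.2 s.
3. The focus knob's pointer stands at the long index line (value of joint focus between 1.47 and 1.67 rad), for 0.2 s.
At the end, for the whole second after the job is handed in: All three pieces inside the catch trough, below 55 mm; scraper released, still and flat on its pad (within 25 mm of centre along it, 28 mm across, tilt under 0.1 rad, lengthwise within 0.25 rad either way round); knob still, within 0.1 rad of the index (1.47 to 1.67 rad) (all of step 2 and all of step 3 and y of shard_a in the frame of reader between -0.2 and -0.1 m and x of shard_a in the frame of reader between -0.13 and 0.13 m and z of each of shard_a, shard_b, shard_c in the frame of reader below 0.055 m and y of shard_b in the frame of reader between -0.2 and -0.1 m and x of shard_b in the frame of reader between -0.13 and 0.13 m and y of shard_c in the frame of reader between -0.2 and -0.1 m and x of shard_c in the frame of reader between -0.13 and 0.13 m and velocity of joint focus between -0.05 and 0.05 rad/s); the robot touches nothing.
It fails at once if The robot touches a broken piece with the gripper or arm (contact force between any of the fingers, the arm and shard_a above 0.5 N or contact force between any of the fingers, the arm and shard_b above 0.5 N or contact force between any of the fingers, the arm and shard_c above 0.5 N).
It fails at once if The specimen cup is moved more than 30 mm (distance of cup from where it was at the start of the episode above 0.03 m).
It fails at once if The wash bottle is moved more than 30 mm (distance of wash_bottle from where it was at the start of the episode above 0.03 m).
It also fails if it takes over 64 s, if anything falls off the work surface, if the arm or the gripper's body presses on something with over 40 N, if the wrist force passes 120 N, or if a joint passes its speed limit or range.

## Working session

There is one attempt and no reset: what is moved stays moved. The work goes in short steps, Python scripts to look and compute and a tool call to move; the robot and the scene stay as the last step left them, time stands still between calls to the robot, and variables do not carry over. Pictures are saved under pics/ and viewed, at most 10 in all, crops included, and the job is handed in when it is done.

Besides the shell and the picture viewer there is one more tool, called as name(argument=value, ...) on one line, values as JSON. arm_command: Moves the arm, as the interface text tells. Its arguments: {"type":"object","properties":{"moves":{"type":"array"},"newtons":{"type":"number"}},"required":["moves"]}

```bash
mkdir -p pics; cat > h.py <<'E'
import numpy as np, cv2
from scipy.spatial.transform import Rotation as R
from workcell import *
def cam(n):
    i=camera_info(n); o=i["orientation"]; f=210/np.tan(np.radians(i["fovy"])/2)
    return i,f,R.from_quat([o[1],o[2],o[3],o[0]]).as_matrix(),np.array(i["eye"])
def xyz(n,d):
    i,f,M,e=cam(n); v,u=np.mgrid[0:420,0:560]
    return np.stack([(u-i["cx"])/f*d,(v-i["cy"])/f*d,d],-1)@M.T+e
def atz(n,u,v,z):
    i,f,M,e=cam(n); r=M@np.array([(u-i["cx"])/f,(v-i["cy"])/f,1]); return e+r*(z-e[2])/r[2]
def proj(n,p):
    i,f,M,e=cam(n); c=(np.asarray(p)-e)@M; return c[...,:2]/c[...,2:]*f+[i["cx"],i["cy"]]
E
python3 - <<'E'
from h import *
for n in ("top","scene"):
    p,d=read_camera(n); cv2.imwrite(f"pics/{n}0.png",p); np.savez(f"{n}0.npz",p=p,d=d); print(n,camera_info(n))
for l in ("scraper","rest","shard_a","reader","focus","cup","wash_bottle"):
    print(l,[(np.round(r["point"]).tolist(),round(r["confidence"],2)) for r in recognise("top",l)])
s=get_state(); print(s["clock"],s["tcp_pos"],s["orientation"],s["finger_gap"])
E
```

```text
top {'fovy': 46.79965438664865, 'cx': 290.11270107069174, 'cy': 207.13103207366754, 'eye': array([ 0.35374311, -0.11063085,  1.75818289]), 'orientation': array([ 0.02776749, -0.69737829,  0.71554789, -0.02972702])}
scene {'fovy': 42.25321810448028, 'cx': 279.2788486247392, 'cy': 216.34571047690793, 'eye': array([1.33543692, 0.50896403, 1.26089541]), 'orientation': array([-0.15464835,  0.41379134,  0.8399333 , -0.31523431])}
scraper [([362.0, 261.0], 0.83), ([362.0, 207.0], 0.59), ([428.0, 257.0], 0.57)]
rest [([356.0, 209.0], 0.92)]
shard_a [([266.0, 187.0], 0.47), ([266.0, 165.0], 0.43)]
reader [([250.0, 188.0], 0.62)]
focus [([204.0, 191.0], 0.68)]
cup [([352.0, 156.0], 0.73), ([359.0, 209.0], 0.25)]
wash_bottle [([206.0, 187.0], 0.65), ([158.0, 149.0], 0.58)]
0.45 [ 0.16319191 -0.55135079  0.23123271] [-3.89541219e-05  9.89667185e-01  1.43383619e-01  3.18985938e-06] 0.08541732727853193
```

View pics/top0.png

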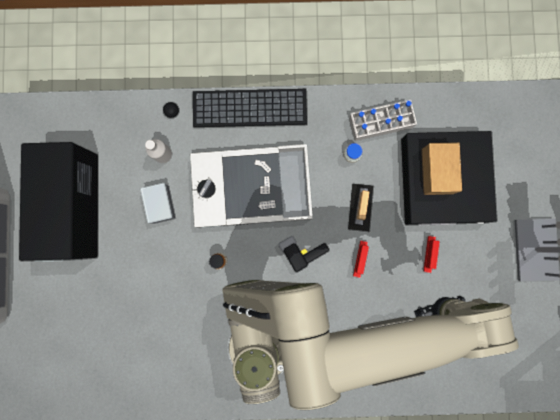

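View pics/scene0.png

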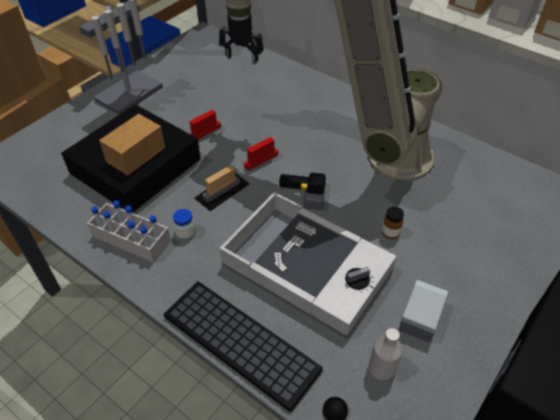

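The top view shows the reader at (250,188), with the console on the left, the trough on the right and the knob at (205,188). The pieces are near (262,165), (266,186) and (267,204), the cup is at (354,151) and the bottle at (155,148). There are three scraper-shaped things: (362,207) has a wooden grip and a grey block on the black pad, while (361,259) and (431,253) are red. The first fits the description. I'll confirm it in a crop.

```bash
python3 - <<'E'
from h import *
z=np.load("top0.npz"); p,d=z["p"],z["d"]
cv2.imwrite("pics/crop1.png",cv2.resize(p[135:240,185:385],None,fx=4,fy=4,interpolation=cv2.INTER_CUBIC))
X=xyz("top",d)
def rect(m,name):
    c,(a,b),t=cv2.minAreaRect((X[m][:,:2]*1000).astype(np.float32)); print(name,m.sum(),np.round(c,1),round(a,1),round(b,1),round(t,2),X[m][:,2].mean().round(4))
v,u=np.mgrid[0:420,0:560]
box=lambda a,b,c,e:(u>=a)&(u<b)&(v>=c)&(v<e)
Z=X[...,2]
def big(m):
    n,l,s,_=cv2.connectedComponentsWithStats(m.astype(np.uint8)); return l==1+np.argmax(s[1:,4])
rect(big(box(180,325,135,240)&(Z>.05)),"reader upper")
rect(big(box(185,240,140,235)&(abs(Z-.073)<.006)),"console")
rect(big(box(185,240,140,235)&(Z>.085)),"knob")
rect(big(box(340,380,175,240)&(Z>.06)),"grip")
rect(big(box(340,380,175,240)&(p.max(2)<50)&(Z<.03)),"pad")
g=p.min(2)
m=box(245,278,152,215)&(g>120)&(Z<.085)
n,l,s,c=cv2.connectedComponentsWithStats(m.astype(np.uint8))
for k in range(1,n):
    if s[k,4]>5: rect(l==k,"sh%s"%c[k].round())
E
```

```text
reader upper 6956 [524.6  16.7] 353.6 411.2 2.74 0.0784
console 2077 [564.2 137.7] 261.0 172.3 2.48 0.073
knob 105 [563.8 176.9] 27.9 60.9 62.27 0.1024
grip 216 [ 491.6 -373.2] 25.8 99.2 79.0 0.0785
pad 545 [ 490.2 -372.2] 75.7 164.4 82.2 0.0038
sh[258. 153.] 80 [687.1 -19.5] 11.8 112.7 2.74 0.0725
sh[263. 165.] 108 [644.5 -24.9] 64.2 28.6 57.5 0.071
sh[265. 186.] 137 [573.4 -29.2] 32.5 62.7 89.05 0.0714
sh[267. 204.] 110 [503.1 -35. ] 26.3 55.2 7.41 0.0714
```

View pics/crop1.png

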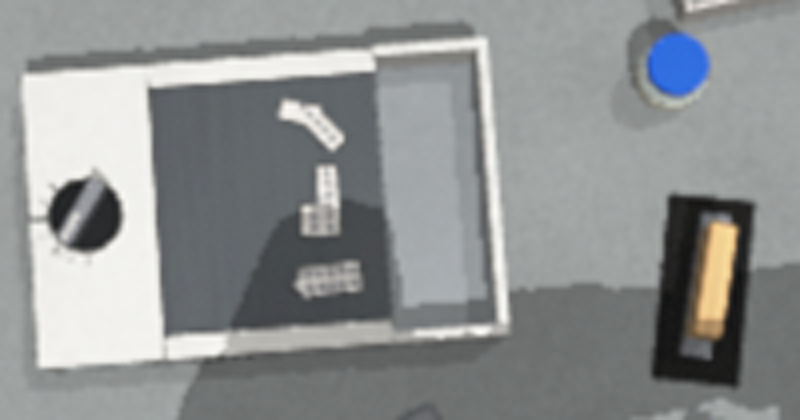

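The crop confirms it: a tan wooden grip on a grey block on the black pad at crop (712,280). The red ones are not wanted. The pieces lie at crop (312,122), (322,200) and (330,278). The knob's bar runs from crop (65,245) to (98,175).

```bash
cat >> h.py <<'E'
O=np.array([569.5,13.]); TH=np.radians(2.6)
ex=np.array([np.cos(TH),np.sin(TH)]); ey=np.array([-ex[1],ex[0]])
loc=lambda P:np.stack([(P-O)@ex,(P-O)@ey],-1)
wor=lambda x,y:O+x*ex+y*ey
def go(x,y,z,yaw=None,op=1,n=None,s=None):
    "rows (typed by hand afterwards) from state s to world target, mm/deg; returns new state"
    if s is None:
        t=get_state(); q=t["orientation"]; M=R.from_quat([q[1],q[2],q[3],q[0]]).as_matrix()
        print("tilt",M[:,2].round(3)); s=(*(np.array(t["tcp_pos"])*1000),np.degrees(np.arctan2(M[1,0],M[0,0])))
    yaw=s[3] if yaw is None else yaw
    d=np.array([x,y,z])-s[:3]; w=-np.radians(yaw-s[3])
    n=n or int(max(np.ceil(np.linalg.norm(d)/58),np.ceil(abs(w)/.18),1))
    for k in range(n):
        a=np.radians(s[3])-w*k/n; dx,dy=d[:2]/n
        print([op,round(dx*np.cos(a)+dy*np.sin(a),1),round(dx*np.sin(a)-dy*np.cos(a),1),round(-d[2]/n,1),0,0,round(w/n,3)])
    print("-> ",x,y,z,yaw); return (x,y,z,yaw)
E
python3 - <<'E'
from h import *
z=np.load("top0.npz"); p,d=z["p"],z["d"]; X=xyz("top",d)
v,u=np.mgrid[0:420,0:560]; box=lambda a,b,c,e:(u>=a)&(u<b)&(v>=c)&(v<e)
m=box(245,278,158,215)&(p.min(2)>120)&(X[...,2]<.085)&(X[...,2]>.066)
n,l,s,c=cv2.connectedComponentsWithStats(m.astype(np.uint8))
for k in range(1,n):
    if s[k,4]>20: L=loc(X[l==k][:,:2]*1000); print(c[k].round(),L.min(0).round(),L.max(0).round())
m=box(210,290,140,235)&(abs(X[...,2]-.065)<.003)
L=loc(X[m][:,:2]*1000); print("deck",np.percentile(L,[1,99],axis=0).round())
m=box(185,340,130,245)&(X[...,2]>.06); L=loc(X[m][:,:2]*1000); print("reader",np.percentile(L,[.3,99.7],axis=0).round())
s=go(491.6,-373.2,170,169)
s=go(491.6,-373.2,40,s=s,n=4)
E
```

```text
[263. 165.] [ 44. -66.] [ 94. -14.]
[266. 186.] [-30. -60.] [ 32. -29.]
[267. 204.] [-82. -72.] [-55. -19.]
deck [[-124.  -98.]
 [ 122.  140.]]
reader [[-221. -199.]
 [ 130.  209.]]
tilt [-0.  0. -1.]
[1, np.float64(24.4), np.float64(-5.2), np.float64(4.1), 0, 0, np.float64(-0.177)]
[1, np.float64(24.9), np.float64(-0.8), np.float64(4.1), 0, 0, np.float64(-0.177)]
[1, np.float64(24.6), np.float64(3.6), np.float64(4.1), 0, 0, np.float64(-0.177)]
[1, np.float64(23.6), np.float64(7.9), np.float64(4.1), 0, 0, np.float64(-0.177)]
[1, np.float64(21.9), np.float64(12.0), np.float64(4.1), 0, 0, np.float64(-0.177)]
[1, np.float64(19.4), np.float64(15.6), np.float64(4.1), 0, 0, np.float64(-0.177)]
[1, np.float64(16.3), np.float64(18.8), np.float64(4.1), 0, 0, np.float64(-0.177)]
[1, np.float64(12.8), np.float64(21.4), np.float64(4.1), 0, 0, np.float64(-0.177)]
[1, np.float64(8.8), np.float64(23.3), np.float64(4.1), 0, 0, np.float64(-0.177)]
[1, np.float64(4.5), np.float64(24.5), np.float64(4.1), 0, 0, np.float64(-0.177)]
[1, np.float64(0.1), np.float64(24.9), np.float64(4.1), 0, 0, np.float64(-0.177)]
[1, np.float64(-4.3), np.float64(24.5), np.float64(4.1), 0, 0, np.float64(-0.177)]
[1, np.float64(-8.5), np.float64(23.4), np.float64(4.1), 0, 0, np.float64(-0.177)]
[1, np.float64(-12.5), np.float64(21.5), np.float64(4.1), 0, 0, np.float64(-0.177)]
[1, np.float64(-16.1), np.float64(19.0), np.float64(4.1), 0, 0, np.float64(-0.177)]
->  491.6 -373.2 170 169
[1, np.float64(0.0), np.float64(0.0), np.float64(32.5), 0, 0, np.float64(-0.0)]
[1, np.float64(0.0), np.float64(0.0), np.float64(32.5), 0, 0, np.float64(-0.0)]
[1, np.float64(0.0), np.float64(0.0), np.float64(32.5), 0, 0, np.float64(-0.0)]
[1, np.float64(0.0), np.float64(0.0), np.float64(32.5), 0, 0, np.float64(-0.0)]
->  491.6 -373.2 40 169
```

arm_command(moves=[1,24,-5,4,0,0,-0.177,1,25,-1,4,0,0,-0.177,1,25,4,4,0,0,-0.177,1,24,8,4,0,0,-0.177,1,22,12,4,0,0,-0.177,1,19,16,4,0,0,-0.177,1,16,19,4,0,0,-0.177,1,13,21,4,0,0,-0.177])

```text
clock: 1.45
tcp_pos: [0.3398, -0.4568, 0.1993]
orientation: [0.0, 0.656, 0.754, -0.0]
wrist_force: [-0.0, 0.6, -0.3]
finger_gap: 0.0852
grip_force: 0.0
```

arm_command(moves=[1,9,23,4,0,0,-0.177,1,5,24,4,0,0,-0.177,1,0,25,4,0,0,-0.177,1,-4,24,4,0,0,-0.177,1,-8,23,4,0,0,-0.177,1,-12,21,4,0,0,-0.177,1,-16,19,4,0,0,-0.177,1,0,0,0,0,0,0])

```text
clock: 2.45
tcp_pos: [0.4909, -0.3735, 0.1708]
orientation: [-0.0, 0.098, 0.995, 0.0]
wrist_force: [-0.4, 0.3, -0.0]
finger_gap: 0.0859
grip_force: 0.0
```

```bash
sed -i 's/print(\[op,round/print(*[float(q) for q in [op,round/; s/round(w\/n,3)\])/round(w\/n,3)]])/' h.py; python3 - <<'E'
from h import *
s=go(491.6,-373.2,100,169); s=go(491.6,-373.2,40,s=s)
print(get_state()["joint_pos"])
E
```

```text
tilt [-0.  0. -1.]
1.0 -0.3 0.2 35.4 0.0 0.0 -0.002
1.0 -0.3 0.2 35.4 0.0 0.0 -0.002
->  491.6 -373.2 100 169
1.0 0.0 0.0 30.0 0.0 0.0 -0.0
1.0 0.0 0.0 30.0 0.0 0.0 -0.0
->  491.6 -373.2 40 169
[-7.80517046e-01  4.16731661e-01  4.77533217e-02  1.20236518e+00
  4.19262971e-05 -5.83574119e-01]
```

arm_command(moves=[1,0,0,36,0,0,0,1,0,0,36,0,0,0,1,0,0,33,0,0,0,1,0,0,26,0,0,0,-1,0,0,0,0,0,0,-1,0,0,0,0,0,0,-1,0,0,0,0,0,0,-1,0,0,0,0,0,0], newtons=70)

```text
clock: 3.45
tcp_pos: [0.4907, -0.3754, 0.042]
orientation: [0.001, 0.099, 0.995, -0.001]
wrist_force: [-0.7, 0.1, 4.1]
finger_gap: 0.0229
grip_force: 69.3
```

arm_command(moves=[-1,0,0,0,0,0,0,-1,0,0,0,0,0,0,-1,0,0,0,0,0,0])

```text
clock: 3.82
tcp_pos: [0.4907, -0.3754, 0.042]
orientation: [0.001, 0.099, 0.995, -0.001]
wrist_force: [-1.5, -0.3, 4.6]
finger_gap: 0.0232
grip_force: 69.4
```

arm_command(moves=[-1,0,0,-30,0,0,0,-1,0,0,-50,0,0,0,-1,0,0,-40,0,0,0,-1,0,0,0,0,0,0])

```text
clock: 4.32
tcp_pos: [0.4916, -0.3761, 0.1642]
orientation: [0.003, 0.099, 0.995, -0.002]
wrist_force: [0.6, -0.0, -2.5]
finger_gap: 0.0232
grip_force: 69.1
```

```bash
python3 - <<'E'
from h import *
t=get_state(); print(t["tcp_pos"],t["wrist_force"])
s=go(*wor(38,55),162,182.6,op=-1)
s=go(*wor(38,55),105,op=-1,s=s); s=go(*wor(38,-130),105,op=-1,n=10,s=s)
E
```

```text
[ 0.49160338 -0.37607251  0.16423346] [ 0.59392021 -0.01868055 -2.46888036]
tilt [ 0.005 -0.005 -1.   ]
-1.0 -2.9 57.4 0.3 0.0 0.0 -0.031
-1.0 -4.6 57.3 0.3 0.0 0.0 -0.031
-1.0 -6.4 57.1 0.3 0.0 0.0 -0.031
-1.0 -8.1 56.9 0.3 0.0 0.0 -0.031
-1.0 -9.9 56.6 0.3 0.0 0.0 -0.031
-1.0 -11.6 56.3 0.3 0.0 0.0 -0.031
-1.0 -13.3 55.9 0.3 0.0 0.0 -0.031
-1.0 -15.0 55.5 0.3 0.0 0.0 -0.031
->  604.9659173049382 69.66717488740096 162 182.6
-1.0 -0.0 0.0 57.0 0.0 0.0 -0.0
->  604.9659173049382 69.66717488740096 105 182.6
-1.0 -0.0 -18.5 -0.0 0.0 0.0 -0.0
-1.0 -0.0 -18.5 -0.0 0.0 0.0 -0.0
-1.0 -0.0 -18.5 -0.0 0.0 0.0 -0.0
-1.0 -0.0 -18.5 -0.0 0.0 0.0 -0.0
-1.0 -0.0 -18.5 -0.0 0.0 0.0 -0.0
-1.0 -0.0 -18.5 -0.0 0.0 0.0 -0.0
-1.0 -0.0 -18.5 -0.0 0.0 0.0 -0.0
-1.0 -0.0 -18.5 -0.0 0.0 0.0 -0.0
-1.0 -0.0 -18.5 -0.0 0.0 0.0 -0.0
-1.0 -0.0 -18.5 -0.0 0.0 0.0 -0.0
->  613.3580701088501 -115.14238052388127 105 182.6
```

arm_command(moves=[-1,-3,57,0,0,0,-0.031,-1,-5,57,0,0,0,-0.031,-1,-6,57,0,0,0,-0.031,-1,-8,57,0,0,0,-0.031,-1,-10,57,0,0,0,-0.031,-1,-12,56,0,0,0,-0.031,-1,-13,56,0,0,0,-0.031,-1,-15,56,0,0,0,-0.031])

```text
clock: 5.32
tcp_pos: [0.6017, 0.0731, 0.1583]
orientation: [-0.001, -0.025, 1.0, -0.0]
wrist_force: [1.0, -0.4, -1.7]
finger_gap: 0.0235
grip_force: 69.3
```

arm_command(moves=[-1,0,0,20,0,0,0,-1,0,0,20,0,0,0,-1,0,0,8,0,0,0,-1,0,0,0,0,0,0])

```text
clock: 5.82
tcp_pos: [0.6015, 0.0711, 0.1109]
orientation: [-0.001, -0.024, 1.0, 0.0]
wrist_force: [0.6, -0.3, -1.1]
finger_gap: 0.0234
grip_force: 69.7
```

```bash
python3 - <<'E'
from h import *
t=get_state(); P=np.array(t["tcp_pos"])*1000; print(P,loc(P[:2]),t["wrist_force"])
s=go(*wor(38,55),105,182.6,op=-1)
p,d=read_camera("scene"); cv2.imwrite("pics/s1.png",cv2.resize(p[180:340,190:420],None,fx=3.4,fy=3.4))
E
```

```text
[601.48797954  71.07034522 110.85261404] [34.58929453 56.55949552] [ 0.59788465 -0.25582563 -1.10118626]
tilt [-0.003 -0.    -1.   ]
-1.0 -0.1 -0.0 0.2 0.0 0.0 -0.179
-1.0 -0.1 -0.1 0.2 0.0 0.0 -0.179
-1.0 -0.1 -0.1 0.2 0.0 0.0 -0.179
-1.0 -0.1 -0.1 0.2 0.0 0.0 -0.179
-1.0 -0.0 -0.1 0.2 0.0 0.0 -0.179
-1.0 -0.0 -0.1 0.2 0.0 0.0 -0.179
-1.0 -0.0 -0.1 0.2 0.0 0.0 -0.179
-1.0 0.0 -0.1 0.2 0.0 0.0 -0.179
-1.0 0.0 -0.1 0.2 0.0 0.0 -0.179
-1.0 0.0 -0.1 0.2 0.0 0.0 -0.179
-1.0 0.1 -0.1 0.2 0.0 0.0 -0.179
-1.0 0.1 -0.1 0.2 0.0 0.0 -0.179
-1.0 0.1 -0.1 0.2 0.0 0.0 -0.179
-1.0 0.1 -0.0 0.2 0.0 0.0 -0.179
-1.0 0.1 -0.0 0.2 0.0 0.0 -0.179
-1.0 0.1 -0.0 0.2 0.0 0.0 -0.179
-1.0 0.1 0.0 0.2 0.0 0.0 -0.179
-1.0 0.1 0.0 0.2 0.0 0.0 -0.179
-1.0 0.1 0.1 0.2 0.0 0.0 -0.179
-1.0 0.1 0.1 0.2 0.0 0.0 -0.179
-1.0 0.1 0.1 0.2 0.0 0.0 -0.179
-1.0 0.1 0.1 0.2 0.0 0.0 -0.179
-1.0 0.0 0.1 0.2 0.0 0.0 -0.179
-1.0 0.0 0.1 0.2 0.0 0.0 -0.179
-1.0 -0.0 0.1 0.2 0.0 0.0 -0.179
-1.0 -0.0 0.1 0.2 0.0 0.0 -0.179
-1.0 -0.0 0.1 0.2 0.0 0.0 -0.179
-1.0 -0.1 0.1 0.2 0.0 0.0 -0.179
-1.0 -0.1 0.1 0.2 0.0 0.0 -0.179
-1.0 -0.1 0.1 0.2 0.0 0.0 -0.179
-1.0 -0.1 0.0 0.2 0.0 0.0 -0.179
-1.0 -0.1 0.0 0.2 0.0 0.0 -0.179
-1.0 -0.1 0.0 0.2 0.0 0.0 -0.179
-1.0 -0.1 -0.0 0.2 0.0 0.0 -0.179
-1.0 -0.1 -0.0 0.2 0.0 0.0 -0.179
->  604.9659173049382 69.66717488740096 105 182.6
```

View pics/s1.png

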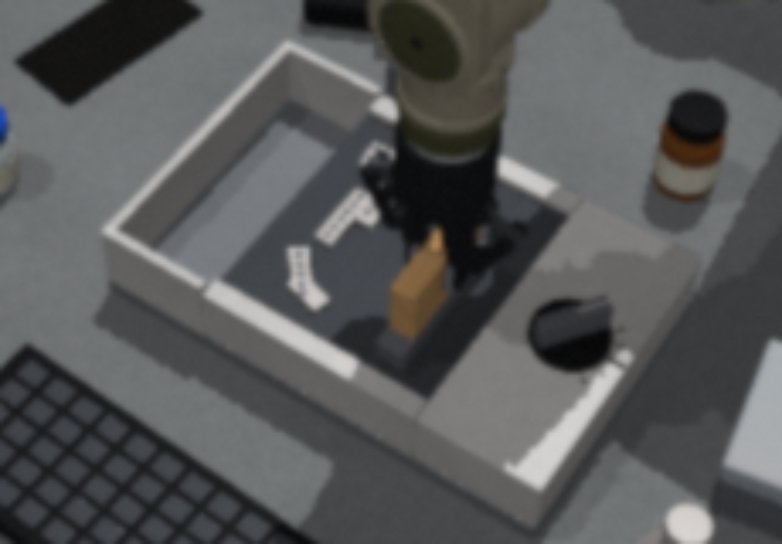

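The picture shows the scraper upright at (415,310), square to the deck, with the three pieces ahead of it at (305,278), (345,215) and (378,155). I'll lower it the last 6 mm and sweep.

arm_command(moves=[-1,-3,0,4,0,0,0,-1,0,0,2,0,0,0,-1,0,0,0,0,0,0,-1,0,0,0,0,0,0])

```text
clock: 6.38
tcp_pos: [0.6057, 0.0713, 0.1065]
orientation: [0.0, -0.025, 1.0, -0.0]
wrist_force: [-0.8, -0.2, -2.4]
finger_gap: 0.0234
grip_force: 69.7
```

arm_command(moves=[-1,0,-15,0,0,0,0,-1,0,-20,0,0,0,0,-1,0,-15,0,0,0,0,-1,0,-15,0,0,0,0,-1,0,-15,0,0,0,0])

```text
clock: 7.0
tcp_pos: [0.6095, -0.0099, 0.1063]
orientation: [-0.0, -0.024, 1.0, 0.0]
wrist_force: [0.5, 0.4, -1.2]
finger_gap: 0.0233
grip_force: 69.6
```

arm_command(moves=[-1,0,-15,2,0,0,0,-1,0,-15,0,0,0,0,-1,0,-15,0,0,0,0,-1,0,-15,0,0,0,0,-1,0,-15,0,0,0,0,-1,0,-15,0,0,0,0,-1,0,-15,0,0,0,0,-1,0,0,0,0,0,0])

```text
clock: 8.0
tcp_pos: [0.6148, -0.1148, 0.1042]
orientation: [0.0, -0.024, 1.0, -0.0]
wrist_force: [0.1, 0.3, -2.4]
finger_gap: 0.0232
grip_force: 69.7
```

```bash
python3 - <<'E'
from h import *
t=get_state(); P=np.array(t["tcp_pos"])*1000; print(P,loc(P[:2]),t["wrist_force"])
p,d=read_camera("scene"); cv2.imwrite("pics/s2.png",cv2.resize(p[180:340,190:420],None,fx=3.4,fy=3.4))
E
```

```text
[ 614.80069721 -114.78711467  104.23316851] [  39.45725793 -129.71054174] [ 0.06980975  0.26433195 -2.35657752]
```

View pics/s2.png

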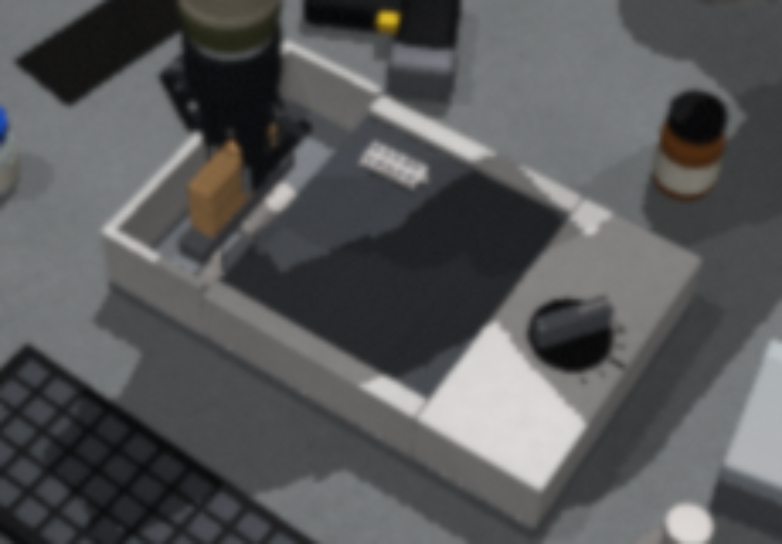

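The deck is clear except for shard_b at (395,163). The other two are off the edge, beneath and behind the blade near (280,195). Second sweep now.

arm_command(moves=[-1,0,0,-40,0,0,0,-1,20,45,0,0,0,0,-1,20,45,0,0,0,0,-1,20,45,0,0,0,0,-1,19,40,0,0,0,0,-1,0,0,20,0,0,0,-1,0,0,20,0,0,0,-1,0,0,0,0,0,0])

```text
clock: 9.05
tcp_pos: [0.5262, 0.0584, 0.1037]
orientation: [-0.001, -0.025, 1.0, 0.0]
wrist_force: [-0.7, 0.3, -2.2]
finger_gap: 0.0231
grip_force: 69.8
```

arm_command(moves=[-1,0,-10,0,0,0,0,-1,0,-15,0,0,0,0,-1,0,-15,0,0,0,0,-1,0,-15,0,0,0,0,-1,0,-15,0,0,0,0,-1,0,-15,0,0,0,0,-1,0,-15,0,0,0,0,-1,0,-15,0,0,0,0])

```text
clock: 10.05
tcp_pos: [0.5329, -0.0584, 0.1042]
orientation: [0.0, -0.025, 1.0, -0.0]
wrist_force: [0.9, 0.7, -2.5]
finger_gap: 0.0235
grip_force: 69.8
```

arm_command(moves=[-1,0,-15,0,0,0,0,-1,0,-15,0,0,0,0,-1,0,-15,0,0,0,0,-1,0,-15,0,0,0,0,-1,0,0,0,0,0,0,-1,0,0,-50,0,0,0,-1,0,50,-15,0,0,0,-1,0,50,0,0,0,0])

```text
clock: 11.05
tcp_pos: [0.5324, -0.0177, 0.1713]
orientation: [0.002, -0.024, 1.0, -0.0]
wrist_force: [0.9, 0.9, -3.3]
finger_gap: 0.0236
grip_force: 69.9
```

```bash
python3 - <<'E'
from h import *
t=get_state(); P=np.array(t["tcp_pos"])*1000; print(P,loc(P[:2]),t["wrist_force"])
p,d=read_camera("top"); X=xyz("top",d)
a=cv2.resize(p[135:240,230:320],None,fx=5,fy=5)
p,d=read_camera("scene"); b=cv2.resize(p[180:300,215:330],(500,525))[:525,:400]
cv2.imwrite("pics/s3.png",np.hstack([a[:,:400],b]))
E
```

```text
[532.35165164 -17.68153911 171.28419511] [-38.50191302 -28.96479452] [ 0.9123297   0.8784161  -3.28972551]
```

View pics/s3.png

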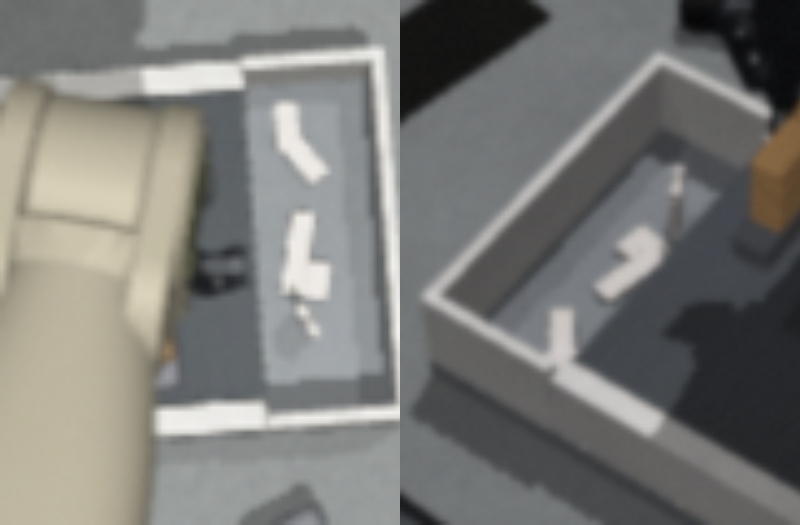

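All three are in the trough. Two lie flat at left-panel (300,140) and (303,260). The third, at (305,318), seems to stand on edge, so I'll measure its height.

```bash
python3 - <<'E'
from h import *
p,d=read_camera("top"); X=xyz("top",d)*1000
v,u=np.mgrid[0:420,0:560]; L=loc(X[...,:2]); m=(p.min(2)>125)&(abs(L[...,0])<115)&(L[...,1]<-105)&(L[...,1]>-185)
n,l,s,c=cv2.connectedComponentsWithStats(m.astype(np.uint8))
for k in range(1,n):
    if s[k,4]>4: k_=l==k; print(c[k].round(),s[k,4],L[k_].min(0).round(),L[k_].max(0).round(),np.percentile(X[k_][:,2],[5,50,95]).round())
r=[(i["point"],i["confidence"]) for i in recognise("top","shard_b")]; print(r)
s=go(532.4,-17.7,171,180,op=-1,n=1)
s=go(560,-60,190,182.6-360,op=-1,n=1)
# route back to pad
s=go(491,-374,165,169-360,op=-1,s=s)
E
```

```text
[293. 182.] 1231 [ -93. -184.] [ 115. -105.] [ 9. 16. 26.]
[298. 216.] 11 [-115. -171.] [-112. -135.] [ 6. 15. 19.]
[([292.4, 186.3], 0.39)]
tilt [ 0.    -0.001 -1.   ]
-1.0 -1.5 -0.7 -1.6 0.0 0.0 -6.232
->  532.4 -17.7 171 180
tilt [ 0.    -0.001 -1.   ]
-1.0 -26.9 -44.4 -20.6 0.0 0.0 0.006
->  560 -60 190 -177.4
-1.0 13.9 -51.8 4.2 0.0 0.0 0.04
-1.0 11.8 -52.3 4.2 0.0 0.0 0.04
-1.0 9.7 -52.7 4.2 0.0 0.0 0.04
-1.0 7.6 -53.0 4.2 0.0 0.0 0.04
-1.0 5.5 -53.3 4.2 0.0 0.0 0.04
-1.0 3.4 -53.5 4.2 0.0 0.0 0.04
->  491 -374 165 -191
```

```bash
sed -i 's/    n=n or int/    w=(w+np.pi)%(2*np.pi)-np.pi\n    n=n or int/' h.py; python3 - <<'E'
from h import *
p,d=read_camera("top"); X=xyz("top",d)*1000
L=loc(X[...,:2]); r=(abs(L[...,0])<115)&(L[...,1]<-108)&(L[...,1]>-183)
m=r&(X[...,2]>28); print(m.sum(),np.sort(X[m][:,2])[-8:].round())
for q in np.hstack([L[m],X[m][:,2:]]).round(): print(q.astype(int).tolist(),end=' ')
s=go(491,-374,165,169,op=-1)
E
```

```text
38 [70. 70. 71. 72. 73. 73. 73. 74.]
[104, -132, 29] [97, -125, 30] [97, -128, 30] [86, -135, 30] [75, -137, 29] [63, -144, 33] [24, -141, 29] [13, -133, 32] [9, -133, 30] [6, -132, 29] [3, -125, 28] [-13, -142, 28] [-15, -120, 30] [-24, -145, 31] [-27, -137, 30] [-28, -148, 33] [-31, -144, 29] [-39, -129, 74] [-41, -126, 70] [-40, -129, 60] [-41, -133, 58] [-44, -125, 58] [-45, -129, 71] [-45, -132, 67] [-45, -125, 39] [-49, -129, 70] [-49, -132, 73] [-49, -135, 73] [-50, -128, 47] [-52, -132, 70] [-53, -135, 73] [-55, -132, 58] [-56, -138, 72] [-57, -132, 44] [-59, -135, 63] [-59, -138, 60] [-61, -135, 50] [-61, -138, 40] tilt [ 0.    -0.001 -1.   ]
-1.0 8.2 -50.5 0.6 0.0 0.0 0.035
-1.0 6.5 -50.8 0.6 0.0 0.0 0.035
-1.0 4.7 -51.0 0.6 0.0 0.0 0.035
-1.0 3.0 -51.1 0.6 0.0 0.0 0.035
-1.0 1.2 -51.2 0.6 0.0 0.0 0.035
-1.0 -0.6 -51.2 0.6 0.0 0.0 0.035
-1.0 -2.3 -51.2 0.6 0.0 0.0 0.035
->  491 -374 165 169
```

Shard_b stands on end with its top at 73 mm and its middle near 45 mm. That is within limits, but I'll tip it flat with the scraper blade to be safe.

arm_command(moves=[-1,0,-50,0,0,0,0,-1,5,0,35,0,0,0,-1,5,0,30,0,0,0,-1,0,-15,0,0,0,0,-1,0,-15,0,0,0,0,-1,0,-15,0,0,0,0,-1,0,-15,0,0,0,0,-1,0,-10,0,0,0,0])

```text
clock: 12.3
tcp_pos: [0.5268, -0.1391, 0.1042]
orientation: [-0.0, -0.024, 1.0, -0.0]
wrist_force: [-0.3, -0.4, -2.1]
finger_gap: 0.0231
grip_force: 70.2
```

arm_command(moves=[-1,0,0,0,0,0,0,-1,0,0,0,0,0,0,-1,0,0,-40,0,0,0,-1,0,50,-25,0,0,0,-1,0,60,0,0,0,0,-1,0,0,0,0,0,0])

```text
clock: 13.05
tcp_pos: [0.5205, -0.0236, 0.1698]
orientation: [-0.0, -0.028, 1.0, 0.0]
wrist_force: [-0.4, 0.3, -2.3]
finger_gap: 0.0233
grip_force: 70.4
```

```bash
python3 - <<'E'
from h import *
p,d=read_camera("top"); X=xyz("top",d)*1000
cv2.imwrite("pics/s4.png",cv2.resize(p[135:240,230:320],None,fx=5,fy=5))
L=loc(X[...,:2]); r=(abs(L[...,0])<115)&(L[...,1]<-108)&(L[...,1]>-183)
m=r&(X[...,2]>32)
for q in np.hstack([L[m],X[m][:,2:]]).round(): print(q.astype(int).tolist(),end=' ')
s=go(491,-374,165,169,op=-1)
E
```

```text
[71, -130, 32] [-25, -159, 33] [-26, -170, 35] [-29, -162, 35] [-33, -162, 33] [-35, -144, 34] [-36, -155, 36] [-36, -162, 33] [-38, -140, 33] [-39, -144, 33] [-41, -161, 39] [-43, -151, 33] [-44, -165, 35] [-46, -136, 38] [-46, -140, 35] [-53, -146, 35] tilt [ 0. -0. -1.]
-1.0 7.0 -49.5 0.6 0.0 0.0 0.035
-1.0 5.2 -49.7 0.6 0.0 0.0 0.035
-1.0 3.5 -49.8 0.6 0.0 0.0 0.035
-1.0 1.7 -49.9 0.6 0.0 0.0 0.035
-1.0 -0.0 -50.0 0.6 0.0 0.0 0.035
-1.0 -1.8 -49.9 0.6 0.0 0.0 0.035
-1.0 -3.6 -49.8 0.6 0.0 0.0 0.035
->  491 -374 165 169
```

View pics/s4.png

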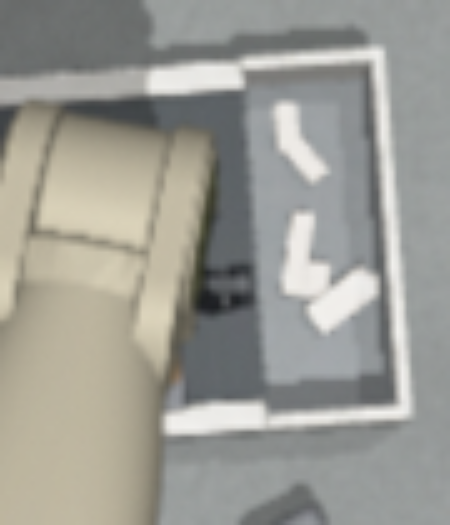

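All three now lie low in the trough: (300,140), (303,255) and (343,300, top under 40 mm). Next I'll take the scraper back to the pad. Its underside sits 38–39 mm below the TCP, which clears the 80 mm walls.

arm_command(moves=[-1,7,-50,0,0,0,0.035,-1,5,-50,0,0,0,0.035,-1,3,-50,0,0,0,0.035,-1,2,-50,0,0,0,0.035,-1,0,-50,0,0,0,0.035,-1,-2,-50,0,0,0,0.035,-1,-4,-50,0,0,0,0.035,-1,0,0,0,0,0,0])

```text
clock: 14.1
tcp_pos: [0.4895, -0.3825, 0.1684]
orientation: [-0.0, 0.101, 0.995, -0.001]
wrist_force: [0.1, 0.4, -2.1]
finger_gap: 0.0233
grip_force: 70.4
```

arm_command(moves=[-1,0,0,40,0,0,0,-1,0,0,40,0,0,0,-1,0,0,30,0,0,0,-1,0,0,10,0,0,0,-1,0,0,0,0,0,0,-1,0,0,0,0,0,0])

```text
clock: 14.85
tcp_pos: [0.4917, -0.3785, 0.0509]
orientation: [0.001, 0.098, 0.995, -0.001]
wrist_force: [0.5, -0.0, -1.6]
finger_gap: 0.0236
grip_force: 70.5
```

arm_command(moves=[-1,0,5,4,0,0,0,-1,0,0,4,0,0,0,-1,0,0,1,0,0,0,-1,0,0,0,0,0,0])

```text
clock: 15.35
tcp_pos: [0.4918, -0.3726, 0.0423]
orientation: [0.0, 0.098, 0.995, -0.0]
wrist_force: [-4.7, 3.4, 9.4]
finger_gap: 0.0232
grip_force: 72.2
```

Contact on the pad. I'll release and retreat straight up.

arm_command(moves=[1,0,0,0,0,0,0,1,0,0,0,0,0,0,1,0,0,0,0,0,0,1,0,0,0,0,0,0,1,0,0,-20,0,0,0,1,0,0,-50,0,0,0,1,0,0,-60,0,0,0,1,0,0,-20,0,0,0])

```text
clock: 16.35
tcp_pos: [0.4933, -0.3742, 0.1949]
orientation: [0.003, 0.098, 0.995, -0.002]
wrist_force: [-0.3, -0.6, 0.5]
finger_gap: 0.0852
grip_force: 0.0
```

```bash
python3 - <<'E'
from h import *
p,d=read_camera("scene"); X=xyz("scene",d)*1000
v,u=np.mgrid[0:420,0:560]
# scraper on pad, scene camera
m=(np.hypot(X[...,0]-490,X[...,1]+372)<85)&(X[...,2]>74)&(X[...,2]<88)
c,(a,b),t=cv2.minAreaRect(X[m][:,:2].astype(np.float32)); print("grip",m.sum(),c,a,b,t,np.median(X[m][:,2]))
# knob: from scene, and from the earlier top picture
z0=np.load("top0.npz")
for n,XX in (("scene",X),("top",xyz("top",z0["d"])*1000)):
    L=loc(XX[...,:2]); m=(np.hypot(L[...,0],L[...,1]-163)<45)&(XX[...,2]>100)&(XX[...,2]<112)
    c,(a,b),t=cv2.minAreaRect(L[m].astype(np.float32)); q=L[m]-L[m].mean(0); e=np.linalg.svd(q,full_matrices=0)[2][0]
    print(n,m.sum(),c,a,b,t,"pca",np.degrees(np.arctan2(e[1],e[0])),L[m].mean(0))
a=cv2.resize(p[250:300,335:400],None,fx=6,fy=6,interpolation=cv2.INTER_CUBIC); b=cv2.resize(p[155:220,185:255],(390,300))
cv2.imwrite("pics/s5.png",np.hstack([a,b]))
E
```

```text
grip 194 (492.89654541015625, -370.0649108886719) 30.106645584106445 102.11560821533203 80.48265075683594 79.32153776145579
scene 138 (2.4252548217773438, 160.5487060546875) 18.258798599243164 63.82014846801758 56.529541015625 pca -34.055133014819596 [  3.12857253 160.42724469]
top 69 (0.45151710510253906, 160.29348754882812) 15.443536758422852 60.06142807006836 57.05880355834961 pca 145.625439386364 [  1.09337329 159.66585208]
```

View pics/s5.png

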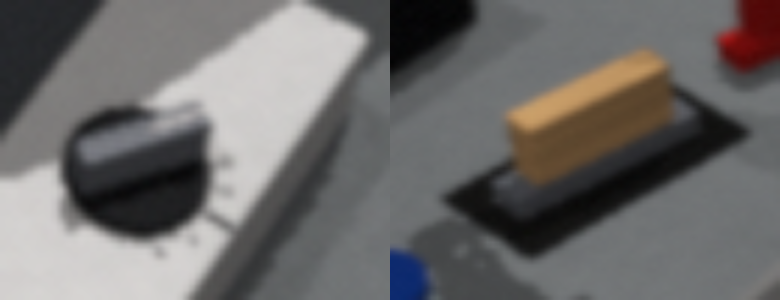

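The scraper lies flat along its pad at (590,130). The knob's pointer end is at (190,110), giving a focus of about 0.58 rad, with the axis at reader (1,160). Next I'll turn it by about 0.99 rad.

```bash
python3 - <<'E'
from h import *
print(wor(1,160.3))
s=go(*wor(1,160.3),180,149)
E
```

```text
[563.22728357 173.18034533]
tilt [ 0.006 -0.006 -1.   ]
1.0 3.8 55.1 1.6 0.0 0.0 0.035
1.0 5.7 54.9 1.6 0.0 0.0 0.035
1.0 7.6 54.7 1.6 0.0 0.0 0.035
1.0 9.5 54.4 1.6 0.0 0.0 0.035
1.0 11.4 54.0 1.6 0.0 0.0 0.035
1.0 13.2 53.6 1.6 0.0 0.0 0.035
1.0 15.1 53.1 1.6 0.0 0.0 0.035
1.0 16.9 52.6 1.6 0.0 0.0 0.035
1.0 18.7 51.9 1.6 0.0 0.0 0.035
1.0 20.5 51.3 1.6 0.0 0.0 0.035
->  563.2272835726714 173.18034532558084 180 149
```

arm_command(moves=[1,4,55,2,0,0,0.035,1,6,55,2,0,0,0.035,1,8,55,2,0,0,0.035,1,9,54,2,0,0,0.035,1,11,54,2,0,0,0.035,1,13,54,2,0,0,0.035,1,15,53,2,0,0,0.035,1,17,53,2,0,0,0.035])

```text
clock: 17.4
tcp_pos: [0.5483, 0.0676, 0.1732]
orientation: [-0.0, 0.236, 0.972, -0.0]
wrist_force: [0.0, 0.2, 0.2]
finger_gap: 0.0853
grip_force: 0.0
```

arm_command(moves=[1,19,52,0,0,0,0.035,1,20,51,0,0,0,0.035,1,0,0,0,0,0,0,1,0,0,0,0,0,0])

```text
clock: 17.9
tcp_pos: [0.5625, 0.1748, 0.1732]
orientation: [-0.001, 0.269, 0.963, -0.001]
wrist_force: [0.4, 0.1, 0.6]
finger_gap: 0.0853
grip_force: 0.0
```

```bash
python3 - <<'E'
from h import *
t=get_state(); print(np.array(t["tcp_pos"]).round(4),t["joint_pos"].round(2) if hasattr(t["joint_pos"],"round") else t["joint_pos"])
s=go(*wor(1,160.3),130,149); s=go(*wor(1,160.3),87,149,s=s)
E
```

```text
[0.5625 0.1748 0.1732] [ 0.17  0.36 -0.03  1.18 -0.    0.71]
tilt [-0.002 -0.001 -1.   ]
1.0 -1.5 -1.0 43.2 0.0 0.0 -0.004
->  563.2272835726714 173.18034532558084 130 149
1.0 0.0 0.0 43.0 0.0 0.0 0.0
->  563.2272835726714 173.18034532558084 87 149
```

arm_command(moves=[1,-1,-1,40,0,0,0,1,0,0,30,0,0,0,1,0,0,16,0,0,0,-1,0,0,0,0,0,0,-1,0,0,0,0,0,0,-1,0,0,0,0,0,0,-1,0,0,0,0,0,0,-1,0,0,0,0,0,0], newtons=30)

```text
clock: 18.9
tcp_pos: [0.5632, 0.1721, 0.0895]
orientation: [0.001, 0.27, 0.963, -0.002]
wrist_force: [-3.1, -6.0, 6.1]
finger_gap: 0.0132
grip_force: 33.2
```

```bash
python3 - <<'E'
from h import *
t=get_state(); P=np.array(t["tcp_pos"])*1000; print(P,loc(P[:2]),t["wrist_force"],t["ft_torque"],t["finger_gap"],t["grip_force"])
s=go(*P,92.6,op=-1)
E
```

```text
[563.2430152  172.14674575  89.52295017] [  0.96882826 159.26675081] [-3.12705071 -5.96920958  6.11335465] [-1.15480543  0.62360132  0.00548159] 0.013169101432541777 33.18963021039963
tilt [ 0.    -0.003 -1.   ]
-1.0 0.0 0.0 -0.0 0.0 0.0 0.163
-1.0 0.0 0.0 -0.0 0.0 0.0 0.163
-1.0 0.0 0.0 -0.0 0.0 0.0 0.163
-1.0 0.0 0.0 -0.0 0.0 0.0 0.163
-1.0 0.0 0.0 -0.0 0.0 0.0 0.163
-1.0 0.0 0.0 -0.0 0.0 0.0 0.163
->  563.2430151962465 172.14674575118408 89.52295016867892 92.6
```

arm_command(moves=[-1,0,0,0,0,0,0.14,-1,0,0,0,0,0,0.14,-1,0,0,0,0,0,0.14,-1,0,0,0,0,0,0.14,-1,0,0,0,0,0,0.14,-1,0,0,0,0,0,0.14,-1,0,0,0,0,0,0.14,-1,0,0,0,0,0,0])

```text
clock: 19.9
tcp_pos: [0.5626, 0.1717, 0.0895]
orientation: [0.001, 0.692, 0.722, -0.002]
wrist_force: [-4.5, -7.1, 8.6]
finger_gap: 0.0132
grip_force: 33.3
```

```bash
python3 - <<'E'
from h import *
t=get_state(); q=t["orientation"]; M=R.from_quat([q[1],q[2],q[3],q[0]]).as_matrix()
print(np.degrees(np.arctan2(M[1,0],M[0,0])),t["wrist_force"],t["ft_torque"],t["finger_gap"])
E
```

```text
92.45322356437418 [-4.49308003 -7.14082673  8.59647106] [-1.38393865  0.94395704 -0.02055867] 0.013230360789678909
```

Yaw is 92.5° against a target of 92.6°. I'll release, back off and check.

arm_command(moves=[1,0,0,0,0,0,0,1,0,0,0,0,0,0,1,0,0,0,0,0,0,1,0,0,-30,0,0,0,1,0,0,-50,0,0,0,1,0,-60,-20,0,0,0,1,0,-60,0,0,0,0,1,0,-60,0,0,0,0])

```text
clock: 20.9
tcp_pos: [0.383, 0.1656, 0.1883]
orientation: [0.0, 0.691, 0.723, 0.001]
wrist_force: [-0.3, 1.3, 1.2]
finger_gap: 0.0855
grip_force: 0.0
```

arm_command(moves=[1,-60,0,0,0,0,0,1,-60,0,0,0,0,0,1,-60,0,0,0,0,0,1,-60,0,0,0,0,0,1,-60,0,0,0,0,0,1,0,0,0,0,0,0])

```text
clock: 21.65
tcp_pos: [0.3984, -0.1381, 0.1882]
orientation: [0.001, 0.694, 0.72, -0.0]
wrist_force: [-0.1, 0.6, 0.3]
finger_gap: 0.0856
grip_force: 0.0
```

```bash
python3 - <<'E'
from h import *
t=get_state(); print(t["tcp_pos"],t["clock"])
ps=[]
for n in ("top","scene"):
    p,d=read_camera(n); X=xyz(n,d)*1000; L=loc(X[...,:2]); ps.append(p)
    m=(np.hypot(L[...,0],L[...,1]-160)<42)&(X[...,2]>100)&(X[...,2]<112)
    q=L[m]-L[m].mean(0); e=np.linalg.svd(q,full_matrices=0)[2][0]; r=cv2.minAreaRect(L[m].astype(np.float32))
    print(n,m.sum(),np.degrees(np.arctan2(e[1],e[0]))%180,L[m].mean(0),r)
a=cv2.resize(ps[1][250:300,335:400],(390,300),interpolation=cv2.INTER_CUBIC); b=cv2.resize(ps[0][130:240,185:385],(545,300))[:,:410]
c=cv2.resize(ps[0][130:240,185:385],(800,440)); 
a=np.vstack([np.hstack([a,cv2.resize(ps[1][150:300,185:400],(410,300))]),cv2.resize(c,(800,300))]); cv2.imwrite("pics/s6.png",a)
E
```

```text
[ 0.39836117 -0.13811651  0.18816051] 21.65
top 72 90.12475978731779 [ -0.331484   159.72183079] ((-0.43715667724609375, 159.85340881347656), (62.976375579833984, 13.449543952941895), 89.64743041992188)
scene 135 89.41851165032759 [  3.4095229  160.78660327] ((3.081150531768799, 159.805908203125), (18.53714370727539, 61.93478012084961), 0.8896980285644531)
```

View pics/s6.png

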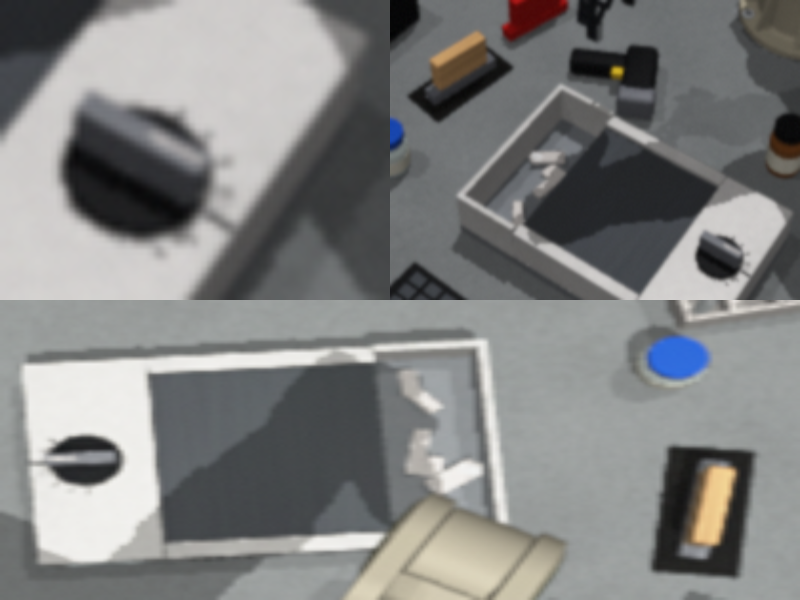

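The pointer is on the long index line in the lower panel at (40,460), with the bar measured at 90.1°. All the pieces are in the trough, the scraper is on its pad at (708,508), and the cup is where it was.

```bash
python3 -c "from workcell import *; print(hand_in())"
```

```text
the job is handed in; nothing more can be done
None
```

I handed the job in at about 22 s of the 64 s allowed: all three pieces are in the trough, the scraper is flat on its pad, and the knob measures within 1° of the long index line; the hand-in gave no verdict.

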